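Find the full file tin by its weight

TASK

One of the three closed blue tins is full of needle files and the other two are empty: working from the tin nearest the robot to the farthest, lift each in turn about 5 cm or more off the bench, hold it a moment to feel its weight, and set it back. Then lay the heaviest flat, lid up, in the wooden cradle between its stops (the last may go there straight from the hand). Leave the two empty tins lying flat where you found them, keep the tins level, and do not disturb the other things.

Things in the scene. Friction and masses are not known exactly. Their poses are not given: they have to be found in the camera images.
- tin_a: nearest tin: one of three identical flat blue tins, yellow panel on the lid, which is fast; 61 wide (own x), 151 long (own y), 16 high; origin: centre of the underside, z up. Lies flat on the bench, length roughly along world y, at least 25 mm clear of the next. Grip across the 61 mm at mid-length. Empty about 0.12 to 0.19 kg, full 0.42 to 0.62 kg; which is full varies and cannot be seen
- tin_b: middle tin: one of three identical flat blue tins, yellow panel on the lid, which is fast; 61 wide (own x), 151 long (own y), 16 high; origin: centre of the underside, z up. Lies flat on the bench, length roughly along world y, at least 25 mm clear of the next. Grip across the 61 mm at mid-length. Empty about 0.12 to 0.19 kg, full 0.42 to 0.62 kg; which is full varies and cannot be seen
- tin_c: farthest tin: one of three identical flat blue tins, yellow panel on the lid, which is fast; 61 wide (own x), 151 long (own y), 16 high; origin: centre of the underside, z up. Lies flat on the bench, length roughly along world y, at least 25 mm clear of the next. Grip across the 61 mm at mid-length. Empty about 0.12 to 0.19 kg, full 0.42 to 0.62 kg; which is full varies and cannot be seen
- cradle: low wooden board fixed to the bench, 84 wide (own x), 178 long (own y), 20 high; origin: centre of its underside. Grey stops rise 9 mm above its top: one across each end, inner face 80.5 mm from centre along y, and four corner lips, inner faces 36 mm from centre along x, 51 to 77 mm along y; sides open between them for fingers. A tin lies lengthwise between the stops with 5 mm play
- cradle_seat (a point): centre of the cradle's top face, where the middle of the tin's underside belongs, 20 mm above the bench; axes as the cradle's. Between cradle and tins stands a fixed green drawer cabinet, 0.18 m high: carry tins above it or round its front
- oil_can: green pump oil can, body 64 mm across and 80 mm high, thin spout to 146 mm; bystander, origin under its body (body centre 10 mm along its own +y)
- flat_brush: flat paint brush lying down, 32 x 173 x 9 mm; bystander, origin under its middle
- tape_measure: orange pocket tape measure standing on its edge, 32 x 77 x 58 mm; bystander, origin under its middle

How it is judged:
By the outcome, as a careful person would: the job done as asked, in the order asked, and still so for the second after the job is handed in, with the robot touching nothing.
It also fails if it takes over 72 s, if anything falls off the work surface, if the arm or the gripper's body presses on something with over 40 N, if the wrist force passes 120 N, or if a joint passes its speed limit or range.

ROBOT

A 6-joint arm with a two-finger parallel gripper is mounted at the origin on the work surface; the furniture and walls round the work are solid. World frame = base frame: x ahead of the robot, y to its left, z up, the work surface at z = 0. Lengths are in m, angles in rad, forces in N, time in s.
With the tool pointing down it reaches from about 0.25 to 0.725 m from the base axis. Payload 4 kg.
Tool frame: the origin (TCP) lies midway between the tips of the shut fingers; the grasp point (between the pads) lies 19 mm behind it; z points along the fingers, y is the line along which they close (so a half turn about z gives the same grasp; the last joint's range is limited). The gripper opens to 85 mm and grips with 20 to 120 N. Pads are 22 mm wide; open, the fingers measure 114 mm over their backs; the gripper's body (76 mm by 85 mm) begins 54 mm behind the grasp point. The pads swing forward as they close: fully open they stand 13 mm farther back than shut.
Start: joints at [-1.299, 0.241, 0.005, 1.335, 0, 1.571], TCP at [0.134, -0.482, 0.199] pointing down, gripper open.
Joint ranges: [-2.72, 2.72], [-1.05, 1.87], [-1.09, 1.28], [-1.99, 2.15], [-1.42, 1.44], [-3.14, 3.14]. Speed limits (rad/s): [2.79, 2.79, 3.14, 3.14, 3.14, 3.14].

INTERFACE

Orientations are given as a unit quaternion [x, y, z, w].
In Python, from workcell import bot gives the robot as it stands.
- The arm moves only by the tool play_rows, never from a script. Its argument "moves" is a list of rows, each a list of 3 entries, a list of its own where there are three numbers: the opening, from -1 (shut) to 1 (fully open), then the shift along the tool's x, y, z in cm, then the turn, a rotation vector about the tool's x, y, z in rad. A call has 1 to 12 rows; each row shifts and turns the commanded pose from where the row before left it, along the tool's axes as they then stand; what a row does not reach is not made up. A row lasts 1/12 s, in which the tool goes at most 41.7 mm and 7.16 degrees, less where a joint would pass 70% of its speed; a pose out of reach is approached as far as the arm can. A call is refused whole if a number of a shift passes 4.17 or a number of a turn 0.125, either way. A call with a gripper value outside its range is refused whole. The fingers move at their own pace and stop on an object; the grip force is fixed at half the most. Time passes only in rows, so rows that do not move let the fingers close. It gives the time, the measured TCP pose, the force and the opening at its end, in the units of the state.
- bot.get_obs(): the state, without advancing time (a new reading comes with each control period).
- bot.camera(name): name is "side" or "top" or "wrist"; returns (picture, depth): 384x512x3 uint8, red, green, blue; 384x512 float32, m along the optical axis (not along the pixel's ray), 0 where there is no reading.
- bot.camera_info(name): a dict with "K" (3x3 intrinsics, pixels), "k1" (the pictures are not rectified: a ray, as slopes to the right and down, at radius r is drawn at 1 + k1 r^2 times it, then the intrinsics apply), "world_from_camera" (4x4, takes a point from camera to world coordinates); the wrist camera has in their place "T_tool_cam" (4x4, takes a point from camera to tool coordinates, whose origin is the TCP and whose axes are the flange's). Camera axes: x right, y up, looking along -z (the intrinsics and any distortion apply to the point x, -y, -z); pixel columns grow to the right and rows downward; lengths in m; the calibration is good to about 2 mm. A picture is of the moment at which its call begins: read the wrist's pose just before it. camera_info takes no time and is no camera call.
- bot.job_done(): hands the job in, once; it reports no verdict.
The state is a dict: "clock": time; "joint_pos": joint angles; "joint_vel": joint speeds; "tau": joint torques, N m; "eef_pos": TCP position; "tool_rot": TCP orientation; "ft_force": force on the tool from outside, world axes, zero at the start; "ft_torque": the same for the moment, N m; "grip_width": finger opening in m.
Only numpy, scipy, OpenCV 4.12 (cv2) and the standard library are available. Lean on these libraries where they do the work, as an engineer would, in place of code of your own. Each camera call takes 0.05 s, during which the arm holds its last target. There are 200 camera calls.

## Working session

There is one attempt and no reset: what is moved stays moved. The work goes in short steps, Python scripts to look and compute and a tool call to move; the robot and the scene stay as the last step left them, time stands still between calls to the robot, and variables do not carry over. Pictures are saved under pics/ and viewed, on a budget of 10 in all, crops included, one or two more only if the job needs it, and the job is handed in when it is done.

Besides the shell and the picture viewer there is one more tool, called after "Request:" as name(argument=value, ...) on one line, values as JSON. play_rows: Moves the arm, as the interface text tells. Its arguments: {"type":"object","properties":{"moves":{"type":"array"}},"required":["moves"]}

```bash
mkdir -p pics
cat > h.py <<'E'
import numpy as np, cv2
from workcell import bot
from scipy.spatial.transform import Rotation as R
def tool():
    o=bot.get_obs(); T=np.eye(4); T[:3,:3]=R.from_quat(o["tool_rot"]).as_matrix(); T[:3,3]=o["eef_pos"]; return T
def shot(n):
    ci=bot.camera_info(n)
    W=tool()@np.array(ci["T_tool_cam"]) if n=="wrist" else np.array(ci["world_from_camera"])
    im,d=bot.camera(n); np.savez(f"{n}.npz",im=im,d=d,W=W,K=np.array(ci["K"]),k1=ci["k1"] if "k1" in ci else 0)
    return im,d
def cloud(n):
    f=np.load(n+".npz"); K=f["K"]; d=f["d"]; h,w=d.shape
    u,v=np.meshgrid(np.arange(w),np.arange(h))
    p=cv2.undistortPoints(np.stack([u,v],-1).reshape(-1,1,2).astype(float),K,np.array([float(f["k1"]),0,0,0])).reshape(h,w,2)
    P=np.stack([p[...,0]*d,-p[...,1]*d,-d,np.ones_like(d)],-1)@f["W"].T
    return f["im"],d,P[...,:3]
E
python3 - <<'E'
from h import *
for n in("side","top"):
    im,d=shot(n); cv2.imwrite(f"pics/{n}0.png",im[...,::-1]); print(n,bot.camera_info(n))
print(bot.get_obs()); print(bot.camera_info("wrist"))
E
```

```text
side {'K': array([[357.14909595,   0.        , 254.58271201],
       [  0.        , 357.14909595, 185.44310036],
       [  0.        ,   0.        ,   1.        ]]), 'k1': 0.003416291466425414, 'world_from_camera': array([[ 0.04372379, -0.49451081,  0.86807101,  1.34980886],
       [ 0.99882661,  0.03974928, -0.02766598,  0.08335513],
       [-0.02082407,  0.86826209,  0.49566855,  0.54840239],
       [ 0.        ,  0.        ,  0.        ,  1.        ]])}
top {'K': array([[364.5037635 ,   0.        , 259.84802847],
       [  0.        , 364.5037635 , 193.58232596],
       [  0.        ,   0.        ,   1.        ]]), 'k1': -0.06750818282774922, 'world_from_camera': array([[ 0.02505367,  0.97696501, -0.21192377,  0.29742874],
       [-0.99968137,  0.02513643, -0.00230404,  0.09503364],
       [ 0.00307604,  0.21191397,  0.97728348,  1.10202637],
       [ 0.        ,  0.        ,  0.        ,  1.        ]])}
{'clock': 0.1, 'joint_pos': array([-1.29901166e+00,  2.41337358e-01,  3.87825294e-03,  1.33520305e+00,
        1.19425156e-05,  1.57079755e+00]), 'joint_vel': array([ 0.00070001, 
[... 346 characters left out ...]
 'ft_force': array([-0.44122628, -0.05960449,  0.29783472]), 'ft_torque': array([ 0.03951806, -0.04908893, -0.00776937]), 'grip_width': 0.0854698963324156}
{'K': array([[298.43838734,   0.        , 253.62884415],
       [  0.        , 298.43838734, 188.38316605],
       [  0.        ,   0.        ,   1.        ]]), 'k1': -0.06039500470910448, 'T_tool_cam': array([[ 8.07629623e-04,  9.61838552e-01,  2.73616424e-01,
         6.93944013e-02],
       [ 9.99999045e-01, -4.69937091e-04, -1.29972183e-03,
        -6.42438248e-04],
       [-1.12154006e-03,  2.73617212e-01, -9.61838013e-01,
        -1.75612351e-01],
       [ 0.00000000e+00,  0.00000000e+00,  0.00000000e+00,
         1.00000000e+00]])}
```

View pics/top0.png

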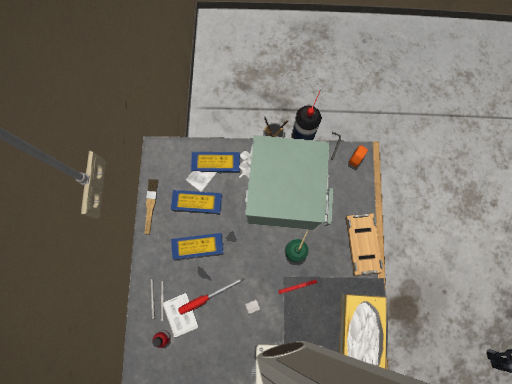

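View pics/side0.png

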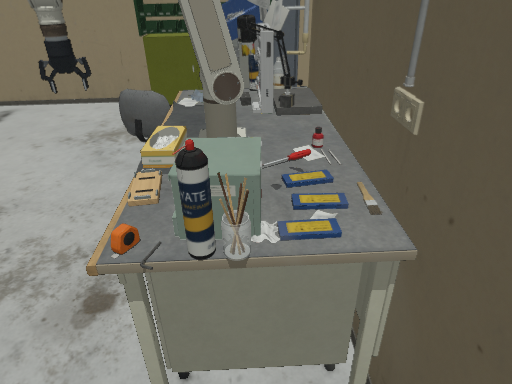

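The top view shows the tins at about (197,246), (197,202) and (216,162). The cabinet is at (288,182), the cradle at (365,245), the oil can at (297,250), the tape at (358,157) and the brush at (150,206). The side view agrees, with tins at (308,178), (320,201) and (309,229) and the cradle at (145,187).

```bash
cat > m.py <<'E'
from h import *
def tins(n):
    im,d,P=cloud(n); hsv=cv2.cvtColor(im,cv2.COLOR_RGB2HSV)
    m=((hsv[...,0]>100)&(hsv[...,0]<125)&(hsv[...,1]>130)&(hsv[...,2]>50)|((hsv[...,0]>18)&(hsv[...,0]<32)&(hsv[...,1]>130)))&(P[...,1]>0.02)&(P[...,2]<0.05)&(P[...,2]>-0.02)&(d>0)
    m=cv2.morphologyEx(m.astype(np.uint8),cv2.MORPH_CLOSE,np.ones((5,5)))
    k,l,s,c=cv2.connectedComponentsWithStats(m)
    for i in range(1,k):
        if s[i,4]<150: continue
        q=P[(l==i)&(d>0)]; z=np.median(q[:,2]); q=q[q[:,2]>z-.006]
        r=cv2.minAreaRect((q[:,:2]*1000).astype(np.float32)); print(n,"px",c[i].round(),"z",z.round(4),"rect",np.round(r[0],1),np.round(r[1],1),round(r[2],1),len(q))
if __name__=="__main__":
    tins("top");tins("side")
    im,d,P=cloud("top")
    for nm,(u,v) in dict(cab=(288,182),cabTL=(255,140),cabTR=(326,143),cabBL=(250,214),cabBR=(324,221),bench=(215,222),crad=(365,235),cradslot=(362,243),tape=(358,155),can=(292,250),brush=(150,215),wirebottle=(307,122)).items(): print(nm,P[v,u].round(3))
    hsv=cv2.cvtColor(im,cv2.COLOR_RGB2HSV)
    roi=np.zeros(d.shape,bool); roi[208:282,342:390]=1
    m=roi&(P[...,2]>.012)&(P[...,2]<.045)&(d>0); q=P[m]; r=cv2.minAreaRect((q[:,:2]*1000).astype(np.float32)); print("cradle",r,np.percentile(q[:,2],[5,50,95]))
    im2,d2,P2=cloud("side")
    for v,u in((187,145),(180,147),(195,143)): print("side cradle",P2[v,u].round(3))
    for n in("top","side"):
        cv2.imwrite(f"pics/{n}c.png",cv2.resize((im[200:290,330:400] if n=="top" else im2[165:210,120:170])[...,::-1],None,fx=6,fy=6,interpolation=2))
E
python3 m.py
```

```text
top px [216. 162.] z 0.0162 rect [631.9 240.3] [ 58.1 145.9] 0.9 823
top px [196. 201.] z 0.0162 rect [504.9 291.7] [148.4  60.9] 87.1 925
top px [197. 246.] z 0.0163 rect [370.1 281.5] [ 59.6 148.3] 8.5 996
side px [307. 178.] z 0.0164 rect [374.  279.7] [ 61.2 150.2] 7.3 455
side px [315. 201.] z 0.0164 rect [511.2 281.7] [135.2  58.3] 83.4 547
side px [315. 228.] z 0.0165 rect [634.5 247.8] [ 63.4 128.2] 1.5 763
cab [0.529 0.025 0.186]
cabTL [0.643 0.114 0.183]
cabTR [ 0.64  -0.076  0.183]
cabBL [0.443 0.121 0.18 ]
cabBR [ 0.43  -0.068  0.18 ]
bench [ 0.445  0.232 -0.002]
crad [ 0.414 -0.219  0.021]
cradslot [ 0.389 -0.209  0.022]
tape [ 0.652 -0.197  0.054]
can [0.361 0.003 0.072]
brush [0.46  0.431 0.006]
wirebottle [ 0.667 -0.016  0.255]
cradle ((389.4789733886719, -216.2418670654297), (176.6309356689453, 84.58894348144531), 6.217267036437988) [0.01626622 0.02010307 0.02815018]
side cradle [ 0.409 -0.215  0.021]
side cradle [ 0.366 -0.218  0.021]
side cradle [ 0.454 -0.211  0.02 ]
```

View pics/topc.png

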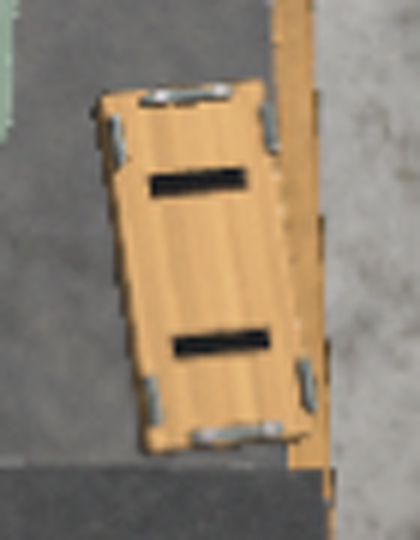

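Cradle and tins are measured from two views, and heights fit (tins 16 mm, cradle top 20 mm). The cradle's long axis is 6° off world x. Next I write a helper that turns a target into tool-frame shifts.

```bash
cat > go.py <<'E'
from h import *
import sys
# usage: go.py x y z yawdeg  : shift in tool cm at current yaw, and turn about tool z
def rep(o):
    r=R.from_quat(o["tool_rot"]).as_matrix(); y=np.degrees(np.arctan2(r[1,0],r[0,0]))
    print("t",round(o["clock"],2),"pos",np.round(o["eef_pos"],4),"yaw",round(y,2),"tilt",np.round(r[:2,2],4),"F",np.round(o["ft_force"],2),"w",round(o["grip_width"],4),"q",np.round(o["joint_pos"],2)); return r,y
if __name__=="__main__":
    o=bot.get_obs(); r,y=rep(o); p=np.array(o["eef_pos"])
    a=[float(v) for v in sys.argv[1:]]
    for i in range(0,len(a),4):
        t=np.array(a[i:i+3]); d=r.T@(t-p)*100; n=int(np.ceil(np.abs(d).max()/4.1)) or 1
        dy=(a[i+3]-y+90)%180-90
        print("shift cm",d.round(2),"n",n,"per row",(d/n).round(2),"| turn z",round(-np.radians(dy),3),"->",round(dy,1),"deg"); p=t
E
python3 go.py .33 -.1 .3 98 .37 .28 .2 98
```

```text
t 0.1 pos [ 0.1341 -0.481   0.1977] yaw 15.57 tilt [-0.0005  0.0018] F [-0.44 -0.06  0.3 ] w 0.0855 q [-1.3   0.24  0.    1.34  0.    1.57]
shift cm [ 29.1  -31.47 -10.17] n 8 per row [ 3.64 -3.93 -1.27] | turn z -1.439 -> 82.4 deg
shift cm [ 14.05 -35.51  10.07] n 9 per row [ 1.56 -3.95  1.12] | turn z -1.439 -> 82.4 deg
```

```bash
sed -i 's/np.abs(d).max()\/4.1/np.linalg.norm(d)\/4.0/' go.py
```

Request:
play_rows(moves=[[1, [2.4, -2.6, -0.85], [0, 0, 0]], [1, [2.4, -2.6, -0.85], [0, 0, 0]], [1, [2.4, -2.6, -0.85], [0, 0, 0]], [1, [2.4, -2.6, -0.85], [0, 0, 0]], [1, [2.4, -2.6, -0.85], [0, 0, 0]], [1, [2.4, -2.6, -0.85], [0, 0, 0]], [1, [2.4, -2.6, -0.85], [0, 0, 0]], [1, [2.4, -2.6, -0.85], [0, 0, 0]], [1, [2.4, -2.6, -0.85], [0, 0, 0]], [1, [2.4, -2.6, -0.85], [0, 0, 0]], [1, [2.4, -2.6, -0.85], [0, 0, 0]], [1, [2.4, -2.6, -0.85], [0, 0, 0]]])

```text
clock: 1.1
eef_pos: [0.328, -0.1021, 0.3008]
tool_rot: [0.991, 0.135, 0.0, 0.0]
ft_force: [1.5, -0.5, -0.2]
grip_width: 0.085
```

Request:
play_rows(moves=[[1, [1.4, -3.5, 1], [0, 0, 0]], [1, [1.4, -3.5, 1], [0, 0, 0]], [1, [1.4, -3.5, 1], [0, 0, 0]], [1, [1.4, -3.5, 1], [0, 0, 0]], [1, [1.4, -3.5, 1], [0, 0, 0]], [1, [1.4, -3.5, 1], [0, 0, 0]], [1, [1.4, -3.5, 1], [0, 0, 0]], [1, [1.4, -3.5, 1], [0, 0, 0]], [1, [1.4, -3.5, 1], [0, 0, 0]], [1, [1.4, -3.5, 1], [0, 0, 0]], [1, [0, 0, 0], [0, 0, 0]]])

```text
clock: 2.02
eef_pos: [0.3917, 0.1863, 0.2035]
tool_rot: [0.981, 0.191, -0.009, -0.038]
ft_force: [0.4, 0.8, 0.4]
grip_width: 0.0853
```

Request:
play_rows(moves=[[1, [0, 0, 0], [0, 0, -0.12]], [1, [0, 0, 0], [0, 0, -0.12]], [1, [0, 0, 0], [0, 0, -0.12]], [1, [0, 0, 0], [0, 0, -0.12]], [1, [0, 0, 0], [0, 0, -0.12]], [1, [0, 0, 0], [0, 0, -0.12]], [1, [0, 0, 0], [0, 0, -0.12]], [1, [0, 0, 0], [0, 0, -0.12]], [1, [0, 0, 0], [0, 0, -0.12]], [1, [0, 0, 0], [0, 0, -0.12]], [1, [0, 0, 0], [0, 0, -0.12]], [1, [0, 0, 0], [0, 0, -0.12]]])

```text
clock: 3.02
eef_pos: [0.391, 0.1837, 0.2057]
tool_rot: [0.611, 0.791, 0.019, -0.033]
ft_force: [0.2, 0.5, 0.4]
grip_width: 0.0855
```

```bash
python3 - <<'E'
import m
from h import *
im,d=shot("wrist"); cv2.imwrite("pics/w1.png",im[...,::-1]); m.tins("wrist")
E
python3 go.py .37 .28 .1 98
```

```text
wrist px [259.  89.] z 0.0164 rect [369.5 280.8] [ 58.8 147.8] 8.7 6137
wrist px [368. 111.] z 0.0162 rect [503.7 291.2] [148.1  60.6] 87.7 5935
wrist px [446. 178.] z 0.0161 rect [631.5 239.1] [ 61.  147.9] 1.0 5157
t 3.07 pos [0.391  0.1837 0.2057] yaw 104.83 tilt [-0.0299  0.0706] F [-0.27  0.11  0.39] w 0.085 q [ 0.38  0.1  -0.15  1.32  0.08  1.69]
shift cm [ 9.01  0.56 11.28] n 4 per row [2.25 0.14 2.82] | turn z 0.119 -> -6.8 deg
```

View pics/w1.png

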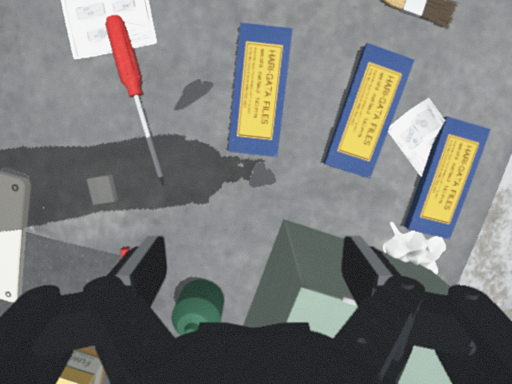

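The wrist view shows all three tins clearly at (259,89), (368,111) and (446,178). Their positions agree with the top view within 1–2 mm. The tool has picked up a 4° tilt from joint-speed clipping, so I'll correct it and use slower moves.

```bash
cat >> go.py <<'E'
    c=np.radians(y+dy); Rt=np.array([[np.cos(c),np.sin(c),0],[np.sin(c),-np.cos(c),0],[0,0,-1]])
    print("full turn rotvec tool",R.from_matrix(r.T@Rt).as_rotvec().round(3))
    p=np.array(o["eef_pos"])
    for i in range(0,len(a),4):
        t=np.array(a[i:i+3]); d=Rt.T@(t-p)*100; print("  after the turn: shift",d.round(2),"norm",np.linalg.norm(d).round(1)); p=t
E
python3 go.py .3705 .281 .1 98.4 .3705 .281 .0 98.4
```

```text
t 3.07 pos [0.391  0.1837 0.2057] yaw 104.83 tilt [-0.0299  0.0706] F [-0.27  0.11  0.39] w 0.085 q [ 0.38  0.1  -0.15  1.32  0.08  1.69]
shift cm [ 9.1   0.63 11.29] n 4 per row [2.27 0.16 2.82] | turn z 0.112 -> -6.4 deg
shift cm [-0.76  0.11  9.97] n 3 per row [-0.25  0.04  3.32] | turn z 0.112 -> -6.4 deg
full turn rotvec tool [-0.015 -0.075  0.113]
  after the turn: shift [ 9.92 -0.61 10.57] norm 14.5
  after the turn: shift [ 0.  0. 10.] norm 10.0
```

Request:
play_rows(moves=[[1, [0, 0, 0], [-0.007, -0.037, 0.056]], [1, [0, 0, 0], [-0.008, -0.038, 0.057]], [1, [1.24, -0.08, 1.32], [0, 0, 0]], [1, [1.24, -0.08, 1.32], [0, 0, 0]], [1, [1.24, -0.08, 1.32], [0, 0, 0]], [1, [1.24, -0.08, 1.32], [0, 0, 0]], [1, [1.24, -0.08, 1.32], [0, 0, 0]], [1, [1.24, -0.08, 1.32], [0, 0, 0]], [1, [1.24, -0.08, 1.32], [0, 0, 0]], [1, [1.24, -0.08, 1.32], [0, 0, 0]], [1, [0, 0, 0], [0, 0, 0]], [1, [0, 0, 0], [0, 0, 0]]])

```text
clock: 4.07
eef_pos: [0.3707, 0.2812, 0.0996]
tool_rot: [0.657, 0.754, -0.001, -0.0]
ft_force: [0.5, 0.4, -0.3]
grip_width: 0.0855
```

```bash
python3 go.py .3705 .281 .0 98.4
```

```text
t 4.07 pos [0.3707 0.2812 0.0996] yaw 97.83 tilt [-0.002  -0.0013] F [ 0.53  0.39 -0.26] w 0.0855 q [ 0.65  0.25 -0.26  1.07  0.    2.08]
shift cm [-0.01  0.    9.96] n 3 per row [-0.    0.    3.32] | turn z -0.01 -> 0.6 deg
full turn rotvec tool [-0.002  0.001 -0.01 ]
  after the turn: shift [-0.02 -0.02  9.96] norm 10.0
```

Request:
play_rows(moves=[[1, [0, 0, 1.5], [0, 0, -0.01]], [1, [0, 0, 1.5], [0, 0, 0]], [1, [0, 0, 1.5], [0, 0, 0]], [1, [0, 0, 1.5], [0, 0, 0]], [1, [0, 0, 1.5], [0, 0, 0]], [1, [0, 0, 1.2], [0, 0, 0]], [1, [0, 0, 0.8], [0, 0, 0]], [1, [0, 0, 0.6], [0, 0, 0]], [1, [0, 0, 0], [0, 0, 0]], [1, [0, 0, 0], [0, 0, 0]]])

```text
clock: 4.9
eef_pos: [0.3719, 0.2818, -0.0003]
tool_rot: [0.653, 0.757, 0.0, -0.0]
ft_force: [-0.3, -1.2, -0.3]
grip_width: 0.0855
```

Request:
play_rows(moves=[[-1, [0, 0, 0], [0, 0, 0]], [-1, [0, 0, 0], [0, 0, 0]], [-1, [0, 0, 0], [0, 0, 0]], [-1, [0, 0, 0], [0, 0, 0]], [-1, [0, 0, 0], [0, 0, 0]], [-1, [0, 0, 0], [0, 0, 0]], [-1, [0, 0, 0], [0, 0, 0]], [-1, [0, 0, 0], [0, 0, 0]]])

```text
clock: 5.57
eef_pos: [0.3715, 0.2819, -0.0008]
tool_rot: [0.653, 0.757, 0.0, -0.0]
ft_force: [0.2, 0.0, 0.3]
grip_width: -0.0002
```

```bash
python3 go.py .3705 .281 .0 98.4|head -1
```

```text
t 5.57 pos [ 0.3715  0.2819 -0.0008] yaw 98.45 tilt [-0.0003  0.0006] F [0.19 0.03 0.27] w -0.0002 q [ 0.65  0.37 -0.39  0.81  0.    2.07]
```

The fingers shut fully on nothing, so I'll look.

Run:
```python
import m
from h import *
ims=[]
for n in("wrist","top","side"):
    im,d=shot(n); m.tins(n); ims.append(im)
a=cv2.resize(ims[0],(512,384)); b=cv2.resize(ims[2][130:250,230:390],(512,384),interpolation=2)
cv2.imwrite("pics/w2.png",cv2.resize(np.vstack([a,b]),(450,600),fx=1,fy=1)[...,::-1])
```

```text
wrist px [250. 166.] z 0.0165 rect [366.6 304.4] [ 60. 102.] 9.0 14251
wrist px [464. 224.] z 0.0163 rect [499.7 292.8] [102.7 138.5] 43.6 15716
wrist px [254. 316.] z 0.0166 rect [380.  222.6] [ 6.4 17.6] 8.5 199
top px [216. 162.] z 0.0162 rect [631.7 240.1] [ 59.6 144.5] 2.7 825
top px [197. 201.] z 0.0163 rect [504.5 292. ] [149.   60.3] 87.6 897
top px [211. 244.] z 0.0164 rect [376.5 240.2] [59.3 64.9] 7.8 406
side px [307. 178.] z 0.0164 rect [374.  278.1] [ 62.9 149. ] 8.1 461
side px [316. 201.] z 0.0165 rect [507.8 282.8] [137.1  61.1] 87.3 543
side px [315. 228.] z 0.0166 rect [635.5 248. ] [ 61.5 128.7] 0.5 776
```

View pics/w2.png

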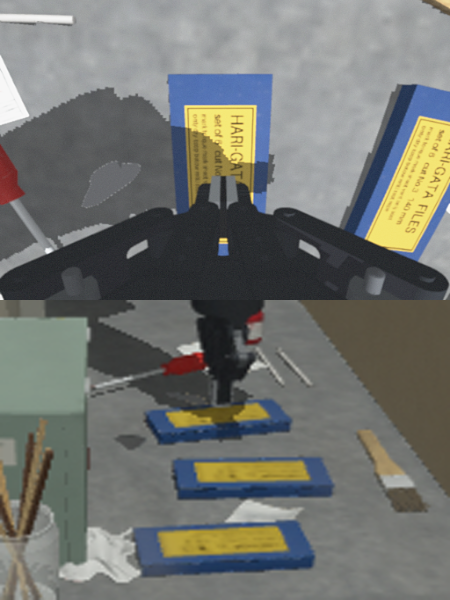

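The gripper has shut above the lid without touching it, although the reported TCP is near z=0. I'll measure where the tips really are.

Run:
```python
from h import *
im,d,P=cloud("wrist"); Ti=np.linalg.inv(tool())
for v in range(210,300,8):
    for u in (242,262):
        q=Ti[:3,:3]@P[v,u]+Ti[:3,3]; print((u,v),im[v,u],"tool",q.round(4),"world",P[v,u].round(4))
im,d,P=cloud("side"); 
m=(P[...,1]>.2)&(P[...,1]<.36)&(P[...,0]>.33)&(P[...,0]<.41)&(P[...,2]>.0175)&(P[...,2]<.08)&(d>0)
q=P[m]; q=q[np.argsort(q[:,2])]; print(q[:12].round(3),len(q))
```

```text
(242, 210) [151 130  65] tool [ 0.0115 -0.0065 -0.0157] world [0.3633 0.2923 0.0148]
(262, 210) [150 128  65] tool [ 0.0122  0.0048 -0.0177] world [0.3744 0.2947 0.0169]
(242, 218) [151 131  65] tool [ 0.0076 -0.0065 -0.0181] world [0.364  0.2884 0.0173]
(262, 218) [139 121  62] tool [ 0.0074  0.0048 -0.0177] world [0.3752 0.2899 0.0168]
(242, 226) [117 122 125] tool [ 0.0112 -0.0057 -0.0381] world [0.3642 0.2921 0.0373]
(262, 226) [115 122 124] tool [ 0.0112  0.0043 -0.0382] world [0.3741 0.2936 0.0373]
(242, 234) [117 122 124] tool [ 0.0118 -0.0053 -0.0489] world [0.3646 0.2928 0.0481]
(262, 234) [117 122 123] tool [ 0.012   0.004  -0.0493] world [0.3737 0.2943 0.0484]
(242, 242) [117 122 123] tool [ 0.0113 -0.005  -0.0561] world [0.3649 0.2923 0.0553]
(262, 242) [118 122 125] tool [ 0.0117  0.0038 -0.0569] world [0.3735 0.294  0.0561]
(242, 250) [117 122 125] tool [ 0.0114 -0.0047 -0.0638] world [0.3652 0.2924 0.063 ]
(262, 250) [114 122 122] tool [ 0.011   0.0036 -0.063 ] world [0.3735 0.2933 0.0622]
(242, 258) [109 113 117] tool [ 0.0119 -0.0044 -0.0714] world [0.3654 0.293  0.0
[... 466 characters left out ...]
883] world [0.366  0.2934 0.0875]
(262, 282) [41 46 45] tool [ 0.0112  0.003  -0.0867] world [0.3728 0.2933 0.0859]
(242, 290) [38 40 42] tool [ 0.0129 -0.0036 -0.0938] world [0.3661 0.2941 0.093 ]
(262, 290) [46 48 51] tool [ 0.0096  0.003  -0.089 ] world [0.373  0.2917 0.0882]
(242, 298) [40 42 46] tool [ 0.011  -0.0035 -0.0953] world [0.3664 0.2922 0.0945]
(262, 298) [48 52 53] tool [ 0.0013  0.0032 -0.0821] world [0.3745 0.2836 0.0813]
[[0.35  0.315 0.018]
 [0.354 0.286 0.018]
 [0.392 0.338 0.018]
 [0.372 0.339 0.018]
 [0.403 0.24  0.018]
 [0.375 0.294 0.018]
 [0.387 0.355 0.018]
 [0.386 0.274 0.018]
 [0.357 0.244 0.018]
 [0.384 0.249 0.018]
 [0.38  0.272 0.018]
 [0.37  0.232 0.018]] 219
```

Run:
```python
from h import *
im,d,P=cloud("side"); 
m=(P[...,1]>.24)&(P[...,1]<.32)&(P[...,0]>.33)&(P[...,0]<.41)&(P[...,2]>.019)&(P[...,2]<.08)&(d>0)
vs,us=np.where(m)
for v in sorted(set(vs)):
    u=us[vs==v]; print(v,u.min(),u.max(),"z",P[v,u,2].min().round(3),P[v,u,2].max().round(3),"x",P[v,u,0].mean().round(3),"y",P[v,u,1].min().round(3),P[v,u,1].max().round(3),im[v,u].mean(0).round())
cv2.imwrite("pics/s3.png",cv2.resize(im[140:195,280:335][...,::-1],None,fx=10,fy=10,interpolation=0))
```

```text
155 302 303 z 0.079 0.079 x 0.35 y 0.264 0.267 [69. 28. 28.]
158 304 305 z 0.078 0.079 x 0.37 y 0.267 0.27 [32. 34. 36.]
159 304 305 z 0.072 0.078 x 0.37 y 0.268 0.269 [36. 38. 39.]
160 305 306 z 0.078 0.078 x 0.384 y 0.268 0.271 [49. 52. 52.]
161 305 306 z 0.071 0.075 x 0.38 y 0.27 0.271 [38. 40. 42.]
162 305 312 z 0.066 0.08 x 0.388 y 0.27 0.289 [49. 51. 52.]
163 305 312 z 0.064 0.07 x 0.383 y 0.27 0.291 [49. 51. 52.]
164 305 312 z 0.06 0.067 x 0.381 y 0.27 0.292 [48. 50. 51.]
165 304 312 z 0.053 0.062 x 0.38 y 0.269 0.292 [52. 55. 55.]
166 304 312 z 0.05 0.058 x 0.38 y 0.269 0.292 [51. 54. 54.]
167 304 312 z 0.047 0.056 x 0.38 y 0.269 0.292 [53. 55. 57.]
168 304 312 z 0.044 0.054 x 0.382 y 0.269 0.292 [49. 51. 52.]
169 304 311 z 0.04 0.048 x 0.381 y 0.269 0.287 [47. 50. 51.]
170 304 311 z 0.038 0.045 x 0.382 y 0.269 0.288 [47. 49. 50.]
171 305 311 z 0.035 0.042 x 0.382 y 0.271 0.29 [66. 68. 69.]
172 306 310 z 0.032 0.035 x 0.378 y 0.274 0.286 [94. 96. 93.]
176 307 318 z 0.019 0.02 x 0.379 y 0.278 0.312 [128. 111.  40.]
181 297 297 z 0.019 0.019 x 0.406 y 0.243 0.243 [ 56.  83. 125.]
```

View pics/s3.png

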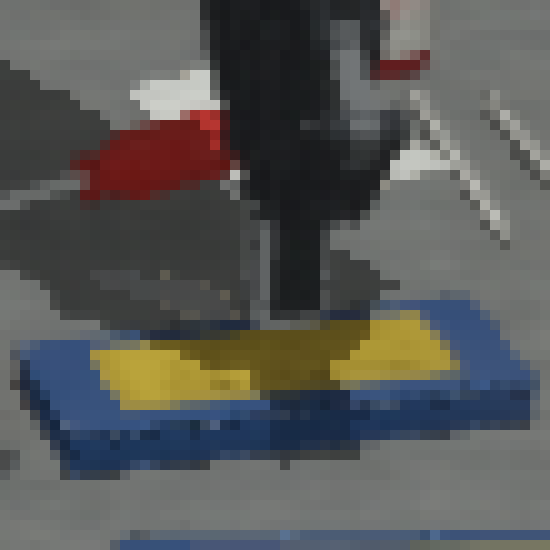

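Both views put the shut tips about 31 mm behind the reported TCP, so the text's TCP description doesn't hold here. They are still centred in x and y. From here I'll plan with a 31 mm tip offset: open, go 3.2 cm lower, then close.

Request:
play_rows(moves=[[1, [0, 0, 0], [0, 0, 0]], [1, [0, 0, 0], [0, 0, 0]], [1, [0, 0, 0], [0, 0, 0]], [1, [0, 0, 0], [0, 0, 0]], [1, [0, 0, 0], [0, 0, 0]], [1, [0, 0, 0], [0, 0, 0]], [1, [-0.1, 0.1, 0.8], [0, 0, 0]], [1, [0, 0, 0.8], [0, 0, 0]], [1, [0, 0, 0.8], [0, 0, 0]], [1, [0, 0, 0.4], [0, 0, 0]], [1, [0, 0, 0.3], [0, 0, 0]], [1, [0, 0, 0], [0, 0, 0]]])

```text
clock: 6.72
eef_pos: [0.3718, 0.2805, -0.0329]
tool_rot: [0.653, 0.757, -0.001, -0.001]
ft_force: [-0.6, -0.5, -0.6]
grip_width: 0.0855
```

Request:
play_rows(moves=[[-1, [0, 0, 0], [0, 0, 0]], [-1, [0, 0, 0], [0, 0, 0]], [-1, [0, 0, 0], [0, 0, 0]], [-1, [0, 0, 0], [0, 0, 0]], [-1, [0, 0, 0], [0, 0, 0]], [-1, [0, 0, 0], [0, 0, 0]], [-1, [0, 0, 0], [0, 0, 0]], [-1, [0, 0, 0], [0, 0, 0]]])

```text
clock: 7.38
eef_pos: [0.3728, 0.2813, -0.0312]
tool_rot: [0.653, 0.757, 0.001, -0.0]
ft_force: [-1.7, -1.3, 5.9]
grip_width: 0.0592
```

Gripped at 59 mm, with a light bench touch. Lift 7 cm and hold.

Request:
play_rows(moves=[[-1, [0, 0, -0.3], [0, 0, 0]], [-1, [0, 0, -0.6], [0, 0, 0]], [-1, [0, 0, -1], [0, 0, 0]], [-1, [0, 0, -1], [0, 0, 0]], [-1, [0, 0, -1], [0, 0, 0]], [-1, [0, 0, -1], [0, 0, 0]], [-1, [0, 0, -1], [0, 0, 0]], [-1, [0, 0, -1], [0, 0, 0]], [-1, [0, 0, -0.6], [0, 0, 0]], [-1, [0, 0, 0], [0, 0, 0]], [-1, [0, 0, 0], [0, 0, 0]], [-1, [0, 0, 0], [0, 0, 0]]])

```text
clock: 8.38
eef_pos: [0.3723, 0.2807, 0.0427]
tool_rot: [0.653, 0.757, -0.0, -0.0]
ft_force: [0.0, -0.2, -1.4]
grip_width: 0.0589
```

Request:
play_rows(moves=[[-1, [0, 0, 0], [0, 0, 0]], [-1, [0, 0, 0], [0, 0, 0]], [-1, [0, 0, 0], [0, 0, 0]], [-1, [0, 0, 0], [0, 0, 0]], [-1, [0, 0, 0], [0, 0, 0]], [-1, [0, 0, 0], [0, 0, 0]]])

```text
clock: 8.88
eef_pos: [0.3726, 0.281, 0.0431]
tool_rot: [0.653, 0.757, 0.0, -0.0]
ft_force: [1.4, 0.3, -1.6]
grip_width: 0.0589
```

Run:
```python
from h import *
import go
go.rep(bot.get_obs()); print(bot.get_obs()["tau"])
im,d=shot("side"); im,d,P=cloud("side"); hsv=cv2.cvtColor(im,cv2.COLOR_RGB2HSV)
print(bot.get_obs()["ft_force"],bot.get_obs()["ft_torque"])
m=(hsv[...,0]>100)&(hsv[...,0]<125)&(hsv[...,1]>130)&(P[...,2]>.03)&(P[...,1]>.17)&(P[...,1]<.4)&(P[...,0]>.3)&(P[...,0]<.45)
m|=(hsv[...,0]>18)&(hsv[...,0]<32)&(hsv[...,1]>130)&(P[...,2]>.03)&(P[...,1]>.17)&(P[...,1]<.4)&(P[...,0]>.3)&(P[...,0]<.45)
q=P[m]; print(len(q),q.min(0),q.max(0),np.median(q[:,2]))
t=q[q[:,2]>np.median(q[:,2])-.003]; print(np.linalg.lstsq(np.c_[t[:,:2],np.ones(len(t))],t[:,2],rcond=None)[0])
```

```text
t 8.88 pos [0.3726 0.281  0.0431] yaw 98.44 tilt [-0.0004  0.0005] F [ 1.45  0.26 -1.64] w 0.0589 q [ 0.65  0.31 -0.34  0.92  0.    2.07]
[-1.89457028e-04 -3.69081903e+01  2.14388412e+01  3.42850093e-03
  1.95266388e-03 -7.17041871e-06]
[ 0.19354597 -0.43662479 -2.45485437] [ 0.03797754 -0.01739356  0.02576325]
388 [0.33611896 0.20279774 0.07602183] [0.41598949 0.35644503 0.09312407] 0.09031226708518594
[-0.00572173 -0.00033326  0.09308763]
```

Tin a weighs about 1.5–2.4 N, so it is empty. It was level at 74 mm. Set it back.

Request:
play_rows(moves=[[-1, [0, 0, 0.6], [0, 0, 0]], [-1, [0, 0, 1.1], [0, 0, 0]], [-1, [0, 0, 1.1], [0, 0, 0]], [-1, [0, 0, 1.1], [0, 0, 0]], [-1, [0, 0, 1.1], [0, 0, 0]], [-1, [0, 0, 1], [0, 0, 0]], [-1, [0, 0, 0.7], [0, 0, 0]], [-1, [0, 0, 0.4], [0, 0, 0]], [-1, [0, 0, 0.2], [0, 0, 0]], [-1, [0, 0, 0.1], [0, 0, 0]], [-1, [0, 0, 0], [0, 0, 0]], [-1, [0, 0, 0], [0, 0, 0]]])

```text
clock: 9.93
eef_pos: [0.373, 0.2814, -0.0304]
tool_rot: [0.653, 0.757, 0.001, -0.0]
ft_force: [-0.5, 0.8, -1.6]
grip_width: 0.0595
```

Request:
play_rows(moves=[[1, [0, 0, 0], [0, 0, 0]], [1, [0, 0, 0], [0, 0, 0]], [1, [0, 0, 0], [0, 0, 0]], [1, [0, 0, 0], [0, 0, 0]], [1, [0, 0, 0], [0, 0, 0]], [1, [0, 0, 0], [0, 0, 0]], [1, [0, 0, -1], [0, 0, 0]], [1, [0, 0, -2], [0, 0, 0]], [1, [0, 0, -2.5], [0, 0, 0]], [1, [0, 0, -2.5], [0, 0, 0]], [1, [0, 0, -2], [0, 0, 0]], [1, [0, 0, 0], [0, 0, 0]]])

```text
clock: 10.93
eef_pos: [0.3754, 0.2831, 0.0734]
tool_rot: [0.653, 0.757, 0.004, 0.001]
ft_force: [0.7, 0.9, -0.3]
grip_width: 0.0855
```

```bash
python3 - <<'E'
import m
from h import *
shot("wrist"); m.tins("wrist"); shot("side"); m.tins("side")
E
python3 go.py .5045 .2912 .06 87.5 .5045 .2912 -.032 87.5
```

```text
wrist px [250. 185.] z 0.0165 rect [372.9 281.4] [ 59.7 148.5] 8.4 12426
wrist px [410. 185.] z 0.0164 rect [504.4 296. ] [140.   61.8] 87.8 10323
wrist px [498. 265.] z 0.0161 rect [611.4 241.7] [ 33.6 126.3] 23.1 2138
side px [307. 179.] z 0.0164 rect [376.  279.1] [ 64.1 149.4] 7.8 466
side px [315. 201.] z 0.0164 rect [508.6 281.5] [134.1  59.8] 86.2 548
side px [315. 228.] z 0.0166 rect [635.2 248.4] [ 62.9 129.2] 1.7 771
t 11.03 pos [0.3732 0.2815 0.0699] yaw 98.44 tilt [0.0015 0.0019] F [-0.63 -0.84 -0.79] w 0.0853 q [ 0.65  0.28 -0.3   0.99  0.    2.07]
shift cm [-0.97 13.12  1.01] n 4 per row [-0.24  3.28  0.25] | turn z 0.191 -> -10.9 deg
shift cm [-0.02 -0.02  9.2 ] n 3 per row [-0.01 -0.01  3.07] | turn z 0.191 -> -10.9 deg
full turn rotvec tool [ 0.002 -0.002  0.191]
  after the turn: shift [ 1.55 13.07  0.99] norm 13.2
  after the turn: shift [0.  0.  9.2] norm 9.2
```

Request:
play_rows(moves=[[1, [0, 0, 0], [0, 0, 0.095]], [1, [0, 0, 0], [0, 0, 0.096]], [1, [0.19, 1.63, 0.12], [0, 0, 0]], [1, [0.19, 1.63, 0.12], [0, 0, 0]], [1, [0.19, 1.63, 0.12], [0, 0, 0]], [1, [0.19, 1.63, 0.12], [0, 0, 0]], [1, [0.19, 1.63, 0.12], [0, 0, 0]], [1, [0.19, 1.63, 0.12], [0, 0, 0]], [1, [0.2, 1.63, 0.12], [0, 0, 0]], [1, [0.2, 1.63, 0.12], [0, 0, 0]], [1, [0, 0, 0], [0, 0, 0]], [1, [0, 0, 0], [0, 0, 0]]])

```text
clock: 12.03
eef_pos: [0.5027, 0.2899, 0.0574]
tool_rot: [0.723, 0.691, -0.002, -0.001]
ft_force: [-0.5, 0.8, -0.8]
grip_width: 0.0851
```

```bash
python3 - <<'E'
import m
from h import *
shot("wrist"); m.tins("wrist")
E
python3 go.py .5045 .2912 -.031 87.5
```

```text
wrist px [257. 185.] z 0.0165 rect [505.3 291.1] [149.2  59.9] 87.6 14295
wrist px [ 86. 191.] z 0.0165 rect [372.5 290.2] [ 61.3 131.2] 8.7 10499
wrist px [418. 217.] z 0.0164 rect [632.2 255.3] [ 61.  119.8] 1.1 8672
t 12.08 pos [0.5021 0.2899 0.0578] yaw 87.49 tilt [-0.0038 -0.0012] F [ 0.24 -0.98 -0.89] w 0.0855 q [ 0.52  0.49 -0.    1.08  0.    2.14]
shift cm [0.15 0.27 8.87] n 3 per row [0.05 0.09 2.96] | turn z -0.0 -> 0.0 deg
full turn rotvec tool [-0.004  0.001 -0.   ]
  after the turn: shift [0.14 0.24 8.88] norm 8.9
```

Request:
play_rows(moves=[[1, [0.1, 0.2, 1], [0, 0, 0]], [1, [0, 0, 1.3], [0, 0, 0]], [1, [0, 0, 1.3], [0, 0, 0]], [1, [0, 0, 1.3], [0, 0, 0]], [1, [0, 0, 1.3], [0, 0, 0]], [1, [0, 0, 1.2], [0, 0, 0]], [1, [0, 0, 0.8], [0, 0, 0]], [1, [0, 0, 0.4], [0, 0, 0]], [1, [0, 0, 0.2], [0, 0, 0]], [1, [0, 0, 0], [0, 0, 0]], [1, [0, 0, 0], [0, 0, 0]]])

```text
clock: 13.0
eef_pos: [0.5059, 0.292, -0.0279]
tool_rot: [0.722, 0.692, 0.001, -0.0]
ft_force: [0.5, 1.1, -0.2]
grip_width: 0.0859
```

Request:
play_rows(moves=[[-1, [0, 0, 0], [0, 0, 0]], [-1, [0, 0, 0], [0, 0, 0]], [-1, [0, 0, 0], [0, 0, 0]], [-1, [0, 0, 0], [0, 0, 0]], [-1, [0, 0, 0], [0, 0, 0]], [-1, [0, 0, 0], [0, 0, 0]], [-1, [0, 0, 0], [0, 0, 0]]])

```text
clock: 13.58
eef_pos: [0.5064, 0.2922, -0.0271]
tool_rot: [0.722, 0.692, 0.001, -0.0]
ft_force: [-0.5, -0.5, 5.0]
grip_width: 0.0586
```

Request:
play_rows(moves=[[-1, [0, 0, -0.3], [0, 0, 0]], [-1, [0, 0, -0.6], [0, 0, 0]], [-1, [0, 0, -1], [0, 0, 0]], [-1, [0, 0, -1], [0, 0, 0]], [-1, [0, 0, -1], [0, 0, 0]], [-1, [0, 0, -1], [0, 0, 0]], [-1, [0, 0, -1], [0, 0, 0]], [-1, [0, 0, -1], [0, 0, 0]], [-1, [0, 0, -0.6], [0, 0, 0]], [-1, [0, 0, 0], [0, 0, 0]], [-1, [0, 0, 0], [0, 0, 0]], [-1, [0, 0, 0], [0, 0, 0]]])

```text
clock: 14.58
eef_pos: [0.5052, 0.2914, 0.0461]
tool_rot: [0.722, 0.692, -0.0, -0.0]
ft_force: [-0.6, -0.2, -1.5]
grip_width: 0.0588
```

Request:
play_rows(moves=[[-1, [0, 0, 0], [0, 0, 0]], [-1, [0, 0, 0], [0, 0, 0]], [-1, [0, 0, 0], [0, 0, 0]], [-1, [0, 0, 0], [0, 0, 0]], [-1, [0, 0, 0], [0, 0, 0]], [-1, [0, 0, 0], [0, 0, 0]]])

```text
clock: 15.08
eef_pos: [0.5056, 0.2916, 0.0464]
tool_rot: [0.722, 0.692, 0.0, -0.0]
ft_force: [-0.9, -0.4, -1.5]
grip_width: 0.0586
```

```bash
cat > lift.py <<'E'
from h import *
import go
x0,x1=.44,.72
def chk(x0,x1):
    go.rep(bot.get_obs())
    fs=[]
    for n in("side","top"):
        shot(n); fs.append(np.array(bot.get_obs()["ft_force"])); im,d,P=cloud(n); hsv=cv2.cvtColor(im,cv2.COLOR_RGB2HSV)
        c=((hsv[...,0]>100)&(hsv[...,0]<125)&(hsv[...,1]>130))|((hsv[...,0]>18)&(hsv[...,0]<32)&(hsv[...,1]>130))
        q=P[c&(P[...,2]>.03)&(P[...,2]<.13)&(P[...,1]>.12)&(P[...,1]<.4)&(P[...,0]>x0)&(P[...,0]<x1)&(d>0)]
        if len(q)<30: print(n,"few",len(q)); continue
        t=q[q[:,2]>np.median(q[:,2])-.004]; print(n,len(t),"lid z",np.median(t[:,2]).round(4),"slopes",np.linalg.lstsq(np.c_[t[:,:2],np.ones(len(t))],t[:,2],rcond=None)[0][:2].round(4))
    print(np.round(fs,2))
import sys; chk(float(sys.argv[1]),float(sys.argv[2]))
E
python3 lift.py .44 .57
```

```text
t 15.08 pos [0.5056 0.2916 0.0464] yaw 87.5 tilt [-0.0004  0.0005] F [-0.9  -0.43 -1.53] w 0.0586 q [ 0.52  0.51 -0.01  1.05  0.    2.14]
side 337 lid z 0.0904 slopes [-0.0156  0.0051]
top 142 lid z 0.0899 slopes [-0.0113 -0.002 ]
[[-0.3  -0.24 -0.41]
 [-0.46 -0.3  -1.73]]
```

Tin b also reads about 1.5 N, so it is empty. Set it back.

Request:
play_rows(moves=[[-1, [0, 0, 0.6], [0, 0, 0]], [-1, [0, 0, 1.1], [0, 0, 0]], [-1, [0, 0, 1.1], [0, 0, 0]], [-1, [0, 0, 1.1], [0, 0, 0]], [-1, [0, 0, 1.1], [0, 0, 0]], [-1, [0, 0, 1], [0, 0, 0]], [-1, [0, 0, 0.7], [0, 0, 0]], [-1, [0, 0, 0.4], [0, 0, 0]], [-1, [0, 0, 0.2], [0, 0, 0]], [-1, [0, 0, 0.15], [0, 0, 0]], [-1, [0, 0, 0], [0, 0, 0]], [-1, [0, 0, 0], [0, 0, 0]]])

```text
clock: 16.18
eef_pos: [0.506, 0.2919, -0.0271]
tool_rot: [0.722, 0.692, 0.001, -0.0]
ft_force: [-1.5, -1.6, 1.8]
grip_width: 0.0586
```

Request:
play_rows(moves=[[1, [0, 0, 0], [0, 0, 0]], [1, [0, 0, 0], [0, 0, 0]], [1, [0, 0, 0], [0, 0, 0]], [1, [0, 0, 0], [0, 0, 0]], [1, [0, 0, 0], [0, 0, 0]], [1, [0, 0, 0], [0, 0, 0]], [1, [0, 0, -1], [0, 0, 0]], [1, [0, 0, -2], [0, 0, 0]], [1, [0, 0, -2.5], [0, 0, 0]], [1, [0, 0, -2], [0, 0, 0]], [1, [0, 0, -1], [0, 0, 0]], [1, [0, 0, 0], [0, 0, 0]]])

```text
clock: 17.18
eef_pos: [0.5078, 0.2929, 0.0606]
tool_rot: [0.722, 0.692, 0.003, 0.0]
ft_force: [-0.6, -0.7, 0.7]
grip_width: 0.0854
```

```bash
python3 - <<'E'
import m
from h import *
shot("wrist"); m.tins("wrist"); shot("side"); m.tins("side")
E
python3 go.py .632 .2398 .06 90.9
```

```text
wrist px [251. 189.] z 0.0165 rect [505.8 291.4] [148.5  59.5] 87.5 13696
wrist px [ 81. 195.] z 0.0165 rect [372.6 290.3] [ 61.7 131.3] 8.6 10150
wrist px [409. 216.] z 0.0164 rect [632.3 256.9] [ 60.7 116.2] 1.2 7859
side px [304. 179.] z 0.0163 rect [375.7 277.9] [ 63.9 149. ] 9.5 385
side px [316. 201.] z 0.0164 rect [509.9 284.4] [140.   60.7] 86.4 565
side px [315. 228.] z 0.0165 rect [634.3 247.7] [ 63.1 128.5] 0.7 774
t 17.28 pos [0.5056 0.2916 0.0571] yaw 87.5 tilt [0.     0.0008] F [ 0.19 -0.09 -0.39] w 0.0852 q [0.52 0.5  0.   1.07 0.   2.14]
shift cm [-4.62 12.86 -0.3 ] n 4 per row [-1.16  3.21 -0.07] | turn z -0.059 -> 3.4 deg
full turn rotvec tool [ 0.    -0.001 -0.059]
  after the turn: shift [-5.38 12.56 -0.29] norm 13.7
```

Request:
play_rows(moves=[[1, [0, 0, 0], [0, 0, -0.059]], [1, [-0.67, 1.57, -0.04], [0, 0, 0]], [1, [-0.67, 1.57, -0.04], [0, 0, 0]], [1, [-0.67, 1.57, -0.04], [0, 0, 0]], [1, [-0.67, 1.57, -0.04], [0, 0, 0]], [1, [-0.67, 1.57, -0.04], [0, 0, 0]], [1, [-0.67, 1.57, -0.04], [0, 0, 0]], [1, [-0.67, 1.57, -0.04], [0, 0, 0]], [1, [-0.67, 1.57, -0.04], [0, 0, 0]], [1, [0, 0, 0], [0, 0, 0]], [1, [0, 0, 0], [0, 0, 0]]])

```text
clock: 18.2
eef_pos: [0.6312, 0.239, 0.0577]
tool_rot: [0.702, 0.712, -0.002, -0.001]
ft_force: [-0.6, -0.4, 0.2]
grip_width: 0.0852
```

```bash
python3 - <<'E'
import m
from h import *
im,d=shot("wrist"); m.tins("wrist"); cv2.imwrite("pics/w4.png",im[...,::-1])
E
python3 go.py .632 .2398 -.028 90.9
```

```text
wrist px [ 88. 115.] z 0.0164 rect [506.4 291.3] [149.3  61.8] 87.6 15975
wrist px [257. 187.] z 0.0165 rect [633.2 239.2] [ 59.5 148.7] 0.9 14185
t 18.25 pos [0.6305 0.2395 0.0581] yaw 90.86 tilt [-0.0041 -0.0004] F [-0.18  0.53 -0.3 ] w 0.0855 q [0.36 0.67 0.31 1.21 0.   1.92]
shift cm [0.03 0.18 8.61] n 3 per row [0.01 0.06 2.87] | turn z -0.001 -> 0.0 deg
full turn rotvec tool [-0.004  0.    -0.001]
  after the turn: shift [0.03 0.15 8.61] norm 8.6
```

View pics/w4.png

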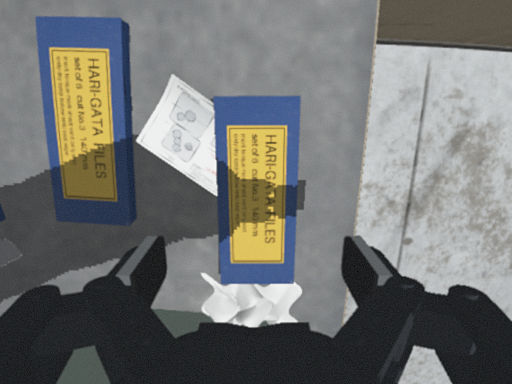

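Tin c is at (257,187). The fingers straddle it at x≈(150, 355), both over the bench and clear of the crumpled paper's tin side. Descend and grip.

Request:
play_rows(moves=[[1, [0, 0.15, 1], [0, 0, 0]], [1, [0, 0, 1.3], [0, 0, 0]], [1, [0, 0, 1.3], [0, 0, 0]], [1, [0, 0, 1.3], [0, 0, 0]], [1, [0, 0, 1.3], [0, 0, 0]], [1, [0, 0, 1.2], [0, 0, 0]], [1, [0, 0, 0.7], [0, 0, 0]], [1, [0, 0, 0.4], [0, 0, 0]], [1, [0, 0, 0.2], [0, 0, 0]], [1, [0, 0, 0], [0, 0, 0]], [1, [0, 0, 0], [0, 0, 0]]])

```text
clock: 19.17
eef_pos: [0.634, 0.2403, -0.0262]
tool_rot: [0.702, 0.713, 0.001, -0.0]
ft_force: [-0.2, -0.7, -0.1]
grip_width: 0.0858
```

Request:
play_rows(moves=[[-1, [0, 0, 0], [0, 0, 0]], [-1, [0, 0, 0], [0, 0, 0]], [-1, [0, 0, 0], [0, 0, 0]], [-1, [0, 0, 0], [0, 0, 0]], [-1, [0, 0, 0], [0, 0, 0]], [-1, [0, 0, 0], [0, 0, 0]], [-1, [0, 0, 0], [0, 0, 0]]])

```text
clock: 19.75
eef_pos: [0.6342, 0.2403, -0.0253]
tool_rot: [0.702, 0.713, 0.001, 0.0]
ft_force: [-1.3, -0.5, 6.4]
grip_width: 0.0583
```

Request:
play_rows(moves=[[-1, [0, 0, -0.3], [0, 0, 0]], [-1, [0, 0, -0.6], [0, 0, 0]], [-1, [0, 0, -1], [0, 0, 0]], [-1, [0, 0, -1], [0, 0, 0]], [-1, [0, 0, -1], [0, 0, 0]], [-1, [0, 0, -1], [0, 0, 0]], [-1, [0, 0, -1], [0, 0, 0]], [-1, [0, 0, -1], [0, 0, 0]], [-1, [0, 0, -0.6], [0, 0, 0]], [-1, [0, 0, 0], [0, 0, 0]], [-1, [0, 0, 0], [0, 0, 0]], [-1, [0, 0, 0], [0, 0, 0]]])

```text
clock: 20.75
eef_pos: [0.6331, 0.2398, 0.0476]
tool_rot: [0.702, 0.713, -0.0, -0.001]
ft_force: [-0.4, -0.0, -4.9]
grip_width: 0.0586
```

Request:
play_rows(moves=[[-1, [0, 0, 0], [0, 0, 0]], [-1, [0, 0, 0], [0, 0, 0]], [-1, [0, 0, 0], [0, 0, 0]], [-1, [0, 0, 0], [0, 0, 0]], [-1, [0, 0, 0], [0, 0, 0]], [-1, [0, 0, 0], [0, 0, 0]]])

```text
clock: 21.25
eef_pos: [0.6335, 0.24, 0.0481]
tool_rot: [0.702, 0.713, 0.0, -0.0]
ft_force: [0.4, -0.9, -4.6]
grip_width: 0.0584
```

```bash
python3 lift.py .57 .72; python3 go.py .632 .2398 .2 90.9 .389 -.216 .2 6.2|tail -5
```

```text
t 21.25 pos [0.6335 0.24   0.0481] yaw 90.88 tilt [-0.0004  0.0005] F [ 0.42 -0.87 -4.58] w 0.0584 q [0.36 0.68 0.3  1.19 0.   1.92]
side 587 lid z 0.0901 slopes [-0.0163 -0.001 ]
top few 0
[[ 0.13  0.1  -4.76]
 [-0.66 -0.13 -5.83]]
shift cm [-1.000e-02 -1.600e-01 -1.518e+01] n 4 per row [-0.   -0.04 -3.79] | turn z -0.0 -> 0.0 deg
shift cm [-4.52e+01 -2.50e+01 -2.00e-02] n 13 per row [-3.48 -1.92 -0.  ] | turn z 1.478 -> -84.7 deg
full turn rotvec tool [-1.000e-03 -0.000e+00  1.478e+00]
  after the turn: shift [ -0.16   0.   -15.18] norm 15.2
  after the turn: shift [-29.08  42.69   0.  ] norm 51.7
```

Tin c reads about 4.9 N, so it is the full one. It was level at a 74 mm lift. I'll raise it while drawing back from the cabinet, turn it, then carry it over.

Request:
play_rows(moves=[[-1, [0, -0.8, -1], [0, 0, 0]], [-1, [0, -1.8, -1.7], [0, 0, 0]], [-1, [0, -1.9, -1.75], [0, 0, 0]], [-1, [0, -1.9, -1.75], [0, 0, 0]], [-1, [0, -1.9, -1.75], [0, 0, 0]], [-1, [0, -1.9, -1.75], [0, 0, 0]], [-1, [0, -1.9, -1.75], [0, 0, 0]], [-1, [0, -1.9, -1.75], [0, 0, 0]], [-1, [0, -1.9, -1.75], [0, 0, 0]], [-1, [0, -1.9, -1.75], [0, 0, 0]], [-1, [0, -1.9, -1.75], [0, 0, 0]], [-1, [0, -1.6, -1.3], [0, 0, 0]]])

```text
clock: 22.35
eef_pos: [0.419, 0.2365, 0.2485]
tool_rot: [0.702, 0.713, 0.001, -0.0]
ft_force: [0.6, 0.3, -4.3]
grip_width: 0.0582
```

Request:
play_rows(moves=[[-1, [0, 0, 0], [0, 0, 0.05]], [-1, [0, 0, 0], [0, 0, 0.1]], [-1, [0, 0, 0], [0, 0, 0.1]], [-1, [0, 0, 0], [0, 0, 0.1]], [-1, [0, 0, 0], [0, 0, 0.1]], [-1, [0, 0, 0], [0, 0, 0.1]], [-1, [0, 0, 0], [0, 0, 0.1]], [-1, [0, 0, 0], [0, 0, 0.1]], [-1, [0, 0, 0], [0, 0, 0.1]], [-1, [0, 0, 0], [0, 0, 0.1]], [-1, [0, 0, 0], [0, 0, 0.1]], [-1, [0, 0, 0], [0, 0, 0.05]]])

```text
clock: 23.35
eef_pos: [0.4228, 0.2314, 0.2468]
tool_rot: [0.969, 0.245, -0.0, -0.004]
ft_force: [0.6, 0.5, -5.5]
grip_width: 0.0583
```

```bash
python3 go.py .389 -.216 .24 6.2
```

```text
t 23.35 pos [0.4228 0.2314 0.2468] yaw 28.4 tilt [-0.0023  0.0068] F [ 0.64  0.46 -5.5 ] w 0.0583 q [0.5  0.19 0.06 1.44 0.01 3.14]
shift cm [-24.25  37.75   0.38] n 12 per row [-2.02  3.15  0.03] | turn z 0.387 -> -22.2 deg
full turn rotvec tool [-0.007  0.     0.387]
  after the turn: shift [-8.19 44.11  0.68] norm 44.9
```

Joint 6 is at its limit (3.14), but moving right relieves it. So I'll translate first and finish the turn afterwards.

Request:
play_rows(moves=[[-1, [-0.6, 0.9, 0], [0, 0, 0]], [-1, [-1.2, 1.9, 0], [0, 0, 0]], [-1, [-1.2, 1.9, 0], [0, 0, 0]], [-1, [-1.2, 1.9, 0], [0, 0, 0]], [-1, [-1.2, 1.9, 0], [0, 0, 0]], [-1, [-1.2, 1.9, 0], [0, 0, 0]], [-1, [-1.2, 1.9, 0], [0, 0, 0]], [-1, [-1.2, 1.9, 0], [0, 0, 0]], [-1, [-1.2, 1.9, 0], [0, 0, 0]], [-1, [-1.2, 1.9, 0], [0, 0, 0]], [-1, [-1.2, 1.9, 0], [0, 0, 0]], [-1, [-1.2, 1.9, 0], [0, 0, 0]]])

```text
clock: 24.35
eef_pos: [0.4049, -0.0285, 0.2449]
tool_rot: [0.969, 0.246, -0.0, -0.003]
ft_force: [0.2, 0.1, -4.0]
grip_width: 0.0583
```

Request:
play_rows(moves=[[-1, [-1.2, 1.9, 0], [0, 0, 0]], [-1, [-1.2, 1.9, 0], [0, 0, 0]], [-1, [-1.2, 1.9, 0], [0, 0, 0]], [-1, [-1.2, 1.9, 0], [0, 0, 0]], [-1, [-1.2, 1.9, 0], [0, 0, 0]], [-1, [-1.2, 1.9, 0], [0, 0, 0]], [-1, [-1.2, 1.9, 0], [0, 0, 0]], [-1, [-1.2, 1.9, 0], [0, 0, 0]], [-1, [0, 0, 0], [0, 0, 0]], [-1, [0, 0, 0], [0, 0, 0]]])

```text
clock: 25.18
eef_pos: [0.3927, -0.2071, 0.2437]
tool_rot: [0.97, 0.244, -0.001, -0.003]
ft_force: [-0.5, 0.5, -3.7]
grip_width: 0.0583
```

```bash
python3 go.py .3895 -.216 .12 6.2
```

```text
t 25.18 pos [ 0.3927 -0.2071  0.2437] yaw 28.26 tilt [-0.0028  0.0055] F [-0.54  0.49 -3.72] w 0.0583 q [-0.49  0.12 -0.03  1.43  0.    2.16]
shift cm [-0.7   0.71 12.37] n 4 per row [-0.18  0.18  3.09] | turn z 0.385 -> -22.1 deg
full turn rotvec tool [-0.006  0.001  0.385]
  after the turn: shift [-0.41  0.85 12.37] norm 12.4
```

Request:
play_rows(moves=[[-1, [0, 0, 0], [-0.002, 0, 0.096]], [-1, [0, 0, 0], [-0.002, 0, 0.096]], [-1, [0, 0, 0], [-0.001, 0, 0.096]], [-1, [0, 0, 0], [-0.001, 0, 0.097]], [-1, [-0.05, 0.1, 1.5], [0, 0, 0]], [-1, [-0.05, 0.1, 1.5], [0, 0, 0]], [-1, [-0.05, 0.1, 1.6], [0, 0, 0]], [-1, [-0.05, 0.1, 1.6], [0, 0, 0]], [-1, [-0.05, 0.1, 1.6], [0, 0, 0]], [-1, [-0.05, 0.1, 1.6], [0, 0, 0]], [-1, [-0.05, 0.1, 1.5], [0, 0, 0]], [-1, [-0.05, 0.1, 1.5], [0, 0, 0]]])

```text
clock: 26.18
eef_pos: [0.3901, -0.2135, 0.1192]
tool_rot: [0.998, 0.056, -0.0, -0.0]
ft_force: [0.8, 0.2, -4.6]
grip_width: 0.0584
```

Request:
play_rows(moves=[[-1, [0, 0, 0], [0, 0, 0]], [-1, [0, 0, 0], [0, 0, 0]]])

```text
clock: 26.35
eef_pos: [0.3896, -0.2134, 0.1193]
tool_rot: [0.998, 0.056, -0.001, -0.001]
ft_force: [-0.0, -0.2, -5.1]
grip_width: 0.0587
```

```bash
python3 - <<'E'
from h import *
for n in("wrist","top","side"):
    im,d=shot(n); im,d,P=cloud(n)
    hsv=cv2.cvtColor(im,cv2.COLOR_RGB2HSV)
    roi=(P[...,0]>.25)&(P[...,0]<.52)&(P[...,1]>-.3)&(P[...,1]<-.13)&(d>0)
    c=roi&((hsv[...,0]>100)&(hsv[...,0]<125)&(hsv[...,1]>130)|(hsv[...,0]>18)&(hsv[...,0]<32)&(hsv[...,1]>130)&(P[...,2]>.1))&(P[...,2]>.08)
    q=P[c]; z=np.median(q[:,2]); t=q[np.abs(q[:,2]-z)<.008]
    print(n,len(q),"tin z",z.round(4),cv2.minAreaRect((t[:,:2]*1000).astype(np.float32)),"slope",np.linalg.lstsq(np.c_[t[:,:2],np.ones(len(t))],t[:,2],rcond=None)[0][:2].round(4))
    k=roi&(P[...,2]>.012)&(P[...,2]<.04); q=P[k]
    if len(q)>50: print("  cradle",len(q),cv2.minAreaRect((q[:,:2]*1000).astype(np.float32)),np.median(q[:,2]).round(4))
    if n=="wrist": cv2.imwrite("pics/w5.png",im[...,::-1])
E
python3 go.py .3895 -.216 .02 6.2
```

```text
wrist 22593 tin z 0.1611 ((402.4345703125, -211.41781616210938), (121.40489196777344, 60.2309455871582), 6.5250654220581055) slope [-0.0031 -0.    ]
  cradle 1006 ((472.28411865234375, -207.8756561279297), (8.724411010742188, 84.50901794433594), 6.419933795928955) 0.0208
top 843 tin z 0.1617 ((389.3023986816406, -211.7727508544922), (148.16387939453125, 60.68379211425781), 5.987219333648682) slope [ 0.0007 -0.0034]
  cradle 939 ((388.6411437988281, -213.2699737548828), (179.2204132080078, 81.18199920654297), 9.267070770263672) 0.0203
side 404 tin z 0.1626 ((393.09197998046875, -216.3714141845703), (152.46958923339844, 59.53477096557617), 7.57206916809082) slope [-0.0191 -0.0044]
  cradle 919 ((391.34912109375, -218.09622192382812), (181.27134704589844, 83.97145080566406), 6.395851135253906) 0.0208
t 26.5 pos [ 0.3914 -0.2146  0.1209] yaw 6.37 tilt [ 0.0013 -0.0013] F [-0.16  0.42 -4.04] w 0.0583 q [-0.5   0.19 -0.27  1.11 -0.    2.53]
shift cm [-0.22  0.1  10.09] n 3 per row [-0.07  0.03  3.36] | turn z 0.003 -> -0.2 deg
full turn rotvec tool [ 0.001 -0.001  0.003]
  after the turn: shift [-0.21  0.12 10.09] norm 10.1
```

View pics/w5.png

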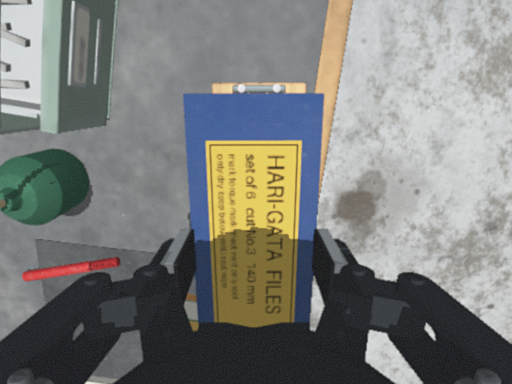

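The tin hangs level over the cradle at (255,210), and the far stop shows at (260,88). Top and wrist cameras agree that it needs to go about 4 mm towards −y with no shift in x. Descend most of the way and check.

Request:
play_rows(moves=[[-1, [-0.04, 0.2, 0.5], [0, 0, 0.003]], [-1, [0, 0.2, 1], [0, 0, 0]], [-1, [0, 0, 1], [0, 0, 0]], [-1, [0, 0, 1], [0, 0, 0]], [-1, [0, 0, 1], [0, 0, 0]], [-1, [0, 0, 1], [0, 0, 0]], [-1, [0, 0, 1], [0, 0, 0]], [-1, [0, 0, 1], [0, 0, 0]], [-1, [0, 0, 1], [0, 0, 0]], [-1, [0, 0, 0.5], [0, 0, 0]], [-1, [0, 0, 0], [0, 0, 0]], [-1, [0, 0, 0], [0, 0, 0]]])

```text
clock: 27.5
eef_pos: [0.3907, -0.2186, 0.0297]
tool_rot: [0.999, 0.054, -0.0, 0.0]
ft_force: [-0.3, -0.6, -4.4]
grip_width: 0.0584
```

```bash
python3 - <<'E'
from h import *
for n in("wrist","top","side"):
    im,d=shot(n); im,d,P=cloud(n)
    hsv=cv2.cvtColor(im,cv2.COLOR_RGB2HSV)
    roi=(P[...,0]>.25)&(P[...,0]<.52)&(P[...,1]>-.3)&(P[...,1]<-.13)&(d>0)
    c=roi&((hsv[...,0]>100)&(hsv[...,0]<125)&(hsv[...,1]>130))&(P[...,2]>.03)
    q=P[c]; z=np.median(q[:,2]); t=q[np.abs(q[:,2]-z)<.008]
    print(n,len(q),"tin z",z.round(4),cv2.minAreaRect((t[:,:2]*1000).astype(np.float32)))
    k=roi&(P[...,2]>.012)&(P[...,2]<.035); q=P[k]
    if len(q)>50: print("  cradle",len(q),cv2.minAreaRect((q[:,:2]*1000).astype(np.float32)),np.median(q[:,2]).round(4))
    if n=="wrist": cv2.imwrite("pics/w6.png",im[...,::-1])
E
python3 go.py .3895 -.217 -.005 6.3
```

```text
wrist 6952 tin z 0.0714 ((405.47406005859375, -216.55020141601562), (117.30745697021484, 60.380374908447266), 6.33938455581665)
  cradle 2958 ((396.1841125488281, -216.16070556640625), (163.44140625, 83.63882446289062), 6.330236434936523) 0.0206
top 324 tin z 0.0713 ((390.6311950683594, -217.1671600341797), (147.95594787597656, 59.98403549194336), 6.127002239227295)
  cradle 578 ((389.7767333984375, -216.30731201171875), (177.00514221191406, 86.3584213256836), 6.000769138336182) 0.0205
side 198 tin z 0.0719 ((392.830078125, -220.0504608154297), (156.9088897705078, 57.0985221862793), 7.034756183624268)
  cradle 608 ((394.02685546875, -218.05670166015625), (176.22894287109375, 83.95673370361328), 6.729472637176514) 0.0207
t 27.65 pos [ 0.3913 -0.2189  0.0302] yaw 6.16 tilt [ 0.0005 -0.0011] F [-0.64 -0.68 -4.82] w 0.0583 q [-0.51  0.29 -0.4   0.87 -0.    2.52]
shift cm [-0.16 -0.21  3.52] n 1 per row [-0.16 -0.21  3.52] | turn z -0.003 -> 0.1 deg
full turn rotvec tool [ 0.001 -0.    -0.003]
  after the turn: shift [-0.15 -0.2   3.52] norm 3.5
```

View pics/w6.png

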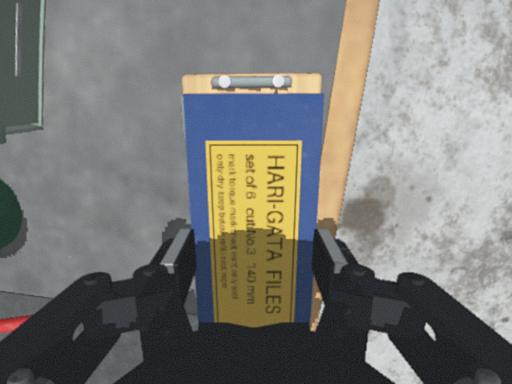

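The tin is centred lengthwise (13.6 mm end gap against 13.5 expected) and about 1.2 mm too far towards −y. Correct that and lower it the remaining 3.5 cm.

Request:
play_rows(moves=[[-1, [0, -0.1, 0.4], [0, 0, 0]], [-1, [0, 0, 0.7], [0, 0, 0]], [-1, [0, 0, 0.7], [0, 0, 0]], [-1, [0, 0, 0.6], [0, 0, 0]], [-1, [0, 0, 0.5], [0, 0, 0]], [-1, [0, 0, 0.3], [0, 0, 0]], [-1, [0, 0, 0.2], [0, 0, 0]], [-1, [0, 0, 0.1], [0, 0, 0]], [-1, [0, 0, 0.1], [0, 0, 0]], [-1, [0, 0, 0], [0, 0, 0]], [-1, [0, 0, 0], [0, 0, 0]]])

```text
clock: 28.57
eef_pos: [0.39, -0.2172, -0.0054]
tool_rot: [0.999, 0.054, -0.001, 0.0]
ft_force: [-4.4, 1.9, 6.9]
grip_width: 0.0582
```

```bash
python3 go.py .3895 -.217 -.005 6.3|head -1
```

```text
t 28.57 pos [ 0.39   -0.2172 -0.0054] yaw 6.15 tilt [-0.0012 -0.0001] F [-4.41  1.89  6.91] w 0.0582 q [-0.51  0.34 -0.45  0.78 -0.    2.53]
```

Seated, with supporting force of 7 N. Release and rise straight up.

Request:
play_rows(moves=[[1, [0, 0, 0], [0, 0, 0]], [1, [0, 0, 0], [0, 0, 0]], [1, [0, 0, 0], [0, 0, 0]], [1, [0, 0, 0], [0, 0, 0]], [1, [0, 0, 0], [0, 0, 0]], [1, [0, 0, 0], [0, 0, 0]], [1, [0, 0, -0.8], [0, 0, 0]], [1, [0, 0, -1.5], [0, 0, 0]], [1, [0, 0, -2], [0, 0, 0]], [1, [0, 0, -2], [0, 0, 0]], [1, [0, 0, -2], [0, 0, 0]], [1, [0, 0, -2], [0, 0, 0]]])

```text
clock: 29.57
eef_pos: [0.3904, -0.2174, 0.098]
tool_rot: [0.999, 0.054, -0.0, 0.0]
ft_force: [0.4, -0.1, -1.1]
grip_width: 0.0856
```

Request:
play_rows(moves=[[1, [0, 0, -2], [0, 0, 0]], [1, [0, 0, -2], [0, 0, 0]], [1, [-1, 0, -2], [0, 0, 0]], [1, [-1.5, 0, -2], [0, 0, 0]], [1, [-1.5, 0, -1], [0, 0, 0]], [1, [-1, 0, 0], [0, 0, 0]], [1, [0, 0, 0], [0, 0, 0]], [1, [0, 0, 0], [0, 0, 0]]])

```text
clock: 30.23
eef_pos: [0.3405, -0.2226, 0.1862]
tool_rot: [0.999, 0.053, -0.0, -0.0]
ft_force: [0.3, -0.2, -0.7]
grip_width: 0.0853
```

```bash
python3 - <<'E'
import m
from h import *
from h import cloud
ims=[]
for n in("wrist","top","side"):
    im,d=shot(n); im,d,P=cloud(n); ims.append(im)
    hsv=cv2.cvtColor(im,cv2.COLOR_RGB2HSV)
    roi=(P[...,0]>.25)&(P[...,0]<.52)&(P[...,1]>-.3)&(P[...,1]<-.13)&(d>0)
    c=roi&((hsv[...,0]>100)&(hsv[...,0]<125)&(hsv[...,1]>130))&(P[...,2]>.025)
    q=P[c]; z=np.median(q[:,2]); t=q[np.abs(q[:,2]-z)<.006]
    print(n,len(q),"tin z",z.round(4),cv2.minAreaRect((t[:,:2]*1000).astype(np.float32)),"slope",np.linalg.lstsq(np.c_[t[:,:2],np.ones(len(t))],t[:,2],rcond=None)[0][:2].round(4))
    k=roi&(P[...,2]>.012)&(P[...,2]<.035); q=P[k]
    if len(q)>50: print("  cradle",len(q),cv2.minAreaRect((q[:,:2]*1000).astype(np.float32)))
m.tins("top"); m.tins("side")
cv2.imwrite("pics/f.png",cv2.resize(np.vstack([ims[0],ims[1]]),(450,600),interpolation=3)[...,::-1])
E
python3 go.py .3895 -.217 -.005 6.3|head -1
```

```text
wrist 2199 tin z 0.0364 ((389.2828674316406, -217.1951141357422), (147.4337158203125, 58.199588775634766), 6.2121901512146) slope [-0.0003 -0.0007]
  cradle 3958 ((389.52313232421875, -217.39552307128906), (177.54833984375, 84.87374877929688), 6.480571746826172)
top 337 tin z 0.0362 ((389.41925048828125, -215.26443481445312), (147.34063720703125, 59.98429489135742), 6.11409854888916) slope [-0.0035 -0.0129]
  cradle 869 ((389.7323303222656, -216.8839874267578), (176.9799041748047, 85.90174102783203), 6.276241779327393)
side 196 tin z 0.0364 ((392.836181640625, -217.17845153808594), (152.7988739013672, 59.353885650634766), 7.560207843780518) slope [-0.0105 -0.0044]
  cradle 464 ((393.472412109375, -217.87664794921875), (178.5807342529297, 83.67970275878906), 6.373627185821533)
top px [196. 201.] z 0.0163 rect [505. 292.] [148.3  60.6] 87.2 923
top px [197. 245.] z 0.0162 rect [373.  282.3] [ 59.6 149.2] 8.3 985
side px [306. 179.] z 0.0164 rect [375.8 279.4] [ 63.  149.5] 9.0 453
side px [316. 201.] z 0.0164 rect [509.9 281.5] [134.2  61. ] 86.6 550
t 30.38 pos [ 0.3409 -0.2224  0.1856] yaw 6.17 tilt [-0.0021  0.0008] F [ 0.52  0.28 -0.49] w 0.0855 q [-0.58  0.07 -0.24  1.27 -0.    2.46]
```

View pics/f.png

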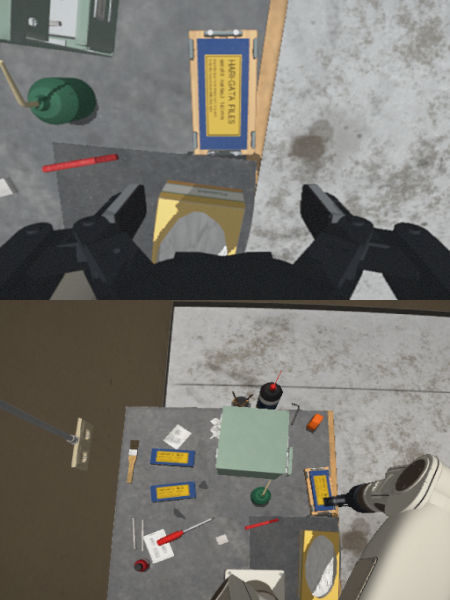

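The final picture shows the full tin lying flat inside the cradle stops (wrist half, about (223,95)). The two empty tins, can, brush and tape are in their places in the top view, and the robot is clear.

```bash
python3 -c "
from workcell import bot; print(bot.job_done())"
```

```text
the job is handed in; nothing more can be done
None
```

The full tin was the farthest one (tin c), and it now lies flat, lid up, in the cradle between its stops. I handed the job in at about 30 s of the 72 s allowed.

**Weighing:** I lifted each tin level by about 74 mm and held it, in the order nearest, middle, farthest. Single force readings were noisy, but full and empty were far apart. Tin a read about 1.5–2.4 N and tin b about 1.5 N, so both are empty. Tin c read about 4.9 N (roughly 0.5 kg), and I carried it straight from the hand over the cabinet to the cradle.

**Last checks:**
- **Tin in the cradle:** its lid is at 36.4 mm, against about 36 mm expected. It is level and within about 0.3 mm of the cradle's centre by the wrist camera. The top camera showed 1.6 mm off across the width, still inside the play.
- **Empty tins:** both are flat. Tin b is within about 1 mm of where it was and tin a about 3 mm off.
- **Other things:** the oil can, brush and tape measure look untouched in the final picture; I did not re-measure them.
- **Robot:** the gripper is open and clear of everything.

**What went wrong or disagreed:**
- **Finger offset:** the shut finger tips are about 31 mm behind the reported TCP, contrary to the text. My first grasp on tin a closed on air above the lid without touching it. I measured the offset from two cameras and corrected for it.
- **Tilt on a fast move:** an early fast move tilted the empty tool by about 4°, and I levelled it before any grasp.
- **Joint limit:** joint 6 reached its 3.14 limit while turning tin c. The measured pose stayed level, and I finished the turn after moving across.

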